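Take the front pane out of the balance's draught shield for washing

TASK

The front glass of the balance's draught shield has to go for washing. Slide the shield's top cover all the way back, draw the front pane straight up out of its grooves by the grip strip along its top edge, and lower it upright into a free slot of the white draining rack until it stands on the bottom of the slot, then let go. Leave the cover open, never tip the pane over, and leave everything else where it is.

Things in the scene. Friction and masses are not known exactly. Their poses are not given: they have to be found in the camera images.
- balance: Cream laboratory balance, fixed, 300 (x) x 210 (y) mm. Origin: centre of its underside; x points from the sloping keypad console (front, towards the robot) to its back, z up. On its deck (66 mm above the bench) stands a glass draught shield 190 mm wide: fixed sides and back to 160 mm, pan inside (top 76 mm), removable front pane, sliding top cover whose side tracks reach 179 mm.
- cover (a joint): Sliding top cover of the shield: glass 175 (x) x 176 (y) x 5 mm, underside 168 mm above the bench. Metres: 0 = shut (it lies over the front pane, which then cannot be gripped or lifted), 0.11 = fully back at its stop. Slides along the balance's +x; friction about 1.5 N plus light damping (4 N per m/s); stays where left. Starts shut or up to 25 mm ajar.
- cover_ridge (a point): Middle of the top of the cover's grey grip ridge, a bar 12 (x) x 70 (y) x 18 mm high near the cover's front edge. The point is 191 mm above the bench, 18 mm above the cover's upper face, and moves with the cover: x = -27.5 mm in the balance's frame at joint 0, +82.5 mm at 0.11. Axes as the balance's.
- groove_top (a point): Fixed point of the balance, midway between the two corner posts, level with their tops: 160 mm above the bench, at x = -45 mm, y = 0 in the balance's frame. The pane's two vertical grooves run in this plane from the post tops, where they are open, down to the deck (66 mm): 94 mm long, 8 mm deep on the glass, with about 2 mm of play each way. Axes as the balance's.
- pane: Front pane, loose: clear glass 5 (x, thickness) x 164 (y, width) x 97 mm (z, height), with a grey plastic grip strip along its top edge, 10 (x) x 130 (y) x 16 mm (z), its top 98 mm above the pane's lower edge. About 0.19 kg. Origin: middle of the lower edge of the glass. It starts in the grooves of the balance, standing on the deck.
- pane_rail (a point): Middle of the top of the pane's grip strip, 98 mm above the pane's origin along its z axis. Axes as the pane's: x across the thickness.
- rack: White draining rack, fixed: drip tray 150 (x) x 200 (y) mm, rim 12 mm, and two toothed bars along x at y = +-55 mm. Between round-topped teeth (12 mm thick, tops 48 mm above the bench) are four slots 10 mm wide crossing the rack along y, open above and at both ends, bottoms 14 mm above the bench, at x = -33, -11, +11, +33 mm; -33 and +11 are taken. Origin: centre of the underside; z up.
- rack_slot1 (a point): Centre of the bottom of the free slot at x = -11 mm of the rack, 14 mm above the bench; axes as the rack's (the slot runs along y, x crosses it).
- rack_slot3 (a point): Centre of the bottom of the free slot at x = +33 mm of the rack, 14 mm above the bench; axes as the rack's.
- plate_a: Small white-coated glass plate, 4 x 200 x 50 mm high, loose, standing in the rack's slot at x = -33 mm. Origin: middle of its lower edge. Bystander.
- plate_b: The same, standing in the rack's slot at x = +11 mm. Bystander.
- weight: Steel knob-headed check weight, 32 mm across, 53 mm high, on the bench. Origin: centre of its underside. Bystander.
- dropper: Small amber bottle with black cap, 34 mm across, 85 mm high. Origin: centre of its underside. Bystander.
- jar: Amber jar with steel lid, 68 mm across, 75 mm high. Origin: centre of its underside. Bystander.
- cup: Brown paper cup, 78 mm across the rim, 92 mm high. Origin: centre of its underside. Bystander.
- brush: Cleaning brush, 160 mm long, lying on the bench. Bystander.
- tub: Low clear tub with black lid, 60 mm across, 45 mm high. Origin: centre of its underside. Bystander.
Things that resemble listed ones, but are neither listed nor needed, are in the scene too. Of the things that look like the pane, the smaller one is meant.

How it is judged:
On the way, in this order (a step that is already met when the one before it is completed fails the run):
1. the top cover is slid fully back (within 15 mm of its stop) (value of joint cover above 0.095 m), for 0.2 s.
2. the pane is drawn up out of its grooves, held in the fingers (z of pane in the frame of balance above 0.158 m and contact force between the fingers and pane above 0.5 N), for 0.1 s.
3. the pane is lowered into a slot of the rack to within 8 mm of the slot's bottom while still held (z of pane in the frame of rack between 0.006 and 0.022 m and x of pane in the frame of rack between -0.042 and 0.042 m and y of pane in the frame of rack between -0.035 and 0.035 m and angle between pane's own z axis and vertical below 0.3 rad and contact force between the fingers and pane above 0.5 N), for 0.1 s.
At the end, for the whole second after the job is handed in: The pane stands at rest and released in a slot of the draining rack: lower edge within 8 mm of the slot's bottom, within 35 mm of the rack's middle line along the slot, leaning less than 0.3 rad; the cover is still open, within 20 mm of its stop (z of pane in the frame of rack between 0.006 and 0.022 m and x of pane in the frame of rack between -0.042 and 0.042 m and y of pane in the frame of rack between -0.035 and 0.035 m and angle between pane's own z axis and vertical below 0.3 rad and linear speed of pane below 0.03 m/s and angular speed of pane below 0.2 rad/s and value of joint cover above 0.09 m); the robot touches nothing.
It fails at once if the pane is tipped more than 0.6 rad from upright (angle between pane's own z axis and vertical above 0.6 rad).
It fails at once if a bystander is moved more than 30 mm (distance of any of plate_a, plate_b, weight, dropper, jar, cup, brush, tub from where it was at the start of the episode above 0.03 m).
It fails at once if a standing bystander is tipped over (angle between any of plate_a, plate_b, weight, dropper, jar, cup, tub's own z axis and vertical above 0.6 rad).
It also fails if it takes over 54 s, if anything falls off the work surface, if the arm or the gripper's body presses on something with over 40 N, if the wrist force passes 120 N, or if a joint passes its speed limit or range.

ROBOT

A 7-joint arm with a two-finger parallel gripper is mounted at the origin on the work surface. World frame = base frame: x ahead of the robot, y to its left, z up, the work surface at z = 0. Lengths are in m, angles in rad, forces in N, time in s.
With the tool pointing down it reaches from about 0.4 to 0.85 m from the base axis. Payload 10.4 kg.
Tool frame: the origin (TCP) lies midway between the tips of the shut fingers; the grasp point (between the pads) lies 19 mm behind it; z points along the fingers, y is the line along which they close (so a half turn about z gives the same grasp; the last joint's range is limited). The gripper opens to 87 mm and grips with 3 to 60 N. Pads are 19 mm wide; open, the fingers measure 117 mm over their backs; the gripper's body (75 mm by 190 mm) begins 51 mm behind the grasp point.
Start: joints at [1.117, 0.332, -0.065, 1.46, 0.022, 1.35, -0.088], TCP at [0.261, -0.568, 0.223] pointing down, gripper open.
Joint ranges: [-2.6, 2.6], [-0.5, 2.12], [-1.47, 1.34], [0.16, 2.42], [-1.27, 4.41], [0.06, 2.06], [-2.6, 2.6]. Speed limits (rad/s): [2.22, 2.22, 2.79, 2.79, 3.14, 3.14, 3.14].

INTERFACE

Orientations are given as a unit quaternion [x, y, z, w].
In Python, from bench import r gives the robot as it stands.
- The arm moves only by the tool arm_command, never from a script. Its argument "moves" is one flat list of numbers, 4 for each row, row after row: the shift along the tool's x, y, z in cm, then the turn about the tool's z in degrees. A call has 1 to 12 rows; each row shifts and turns the commanded pose from where the row before left it, along the tool's axes as they then stand; what a row does not reach is not made up. A row lasts 1/12 s, in which the tool goes at most 41.7 mm and 7.16 degrees, less where a joint would pass 70% of its speed; a pose out of reach is approached as far as the arm can. A call with a gripper value outside its range is refused whole. "fingers" is the opening in per cent of the stroke, from 0 (shut) to 100 (fully open), set as the call begins (left out, the last holds). The fingers move at their own pace and stop on an object; "squeeze" is the grip in N (left out, the last holds). Time passes only in rows, so rows that do not move let the fingers close. It gives the time, the measured TCP pose, the force, the opening and the grip force at its end, in the units of the state.
- r.read_state(): the state, without advancing time (a new reading comes with each control period).
- r.camera(name): name is "scene" or "top" or "wrist"; returns the picture (400x640x3 uint8, red, green, blue); there is no depth.
- r.camera_info(name): a dict with "fx", "fy", "cx", "cy" (pixels), "k1" (the pictures are not rectified: a ray, as slopes to the right and down, at radius r is drawn at 1 + k1 r^2 times it, then the intrinsics apply), "origin" and "attitude" of the camera in the world. Camera axes: x right, y up, looking along -z (the intrinsics and any distortion apply to the point x, -y, -z); pixel columns grow to the right and rows downward; lengths in m; the calibration is good to about 2 mm. A picture is of the moment at which its call begins: read the wrist's pose just before it. camera_info takes no time and is no camera call; for the wrist camera it gives the pose at the moment of the call.
- r.close_job(): hands the job in; it is judged then, once.
The state is a dict: "time": time; "joint_positions": joint angles; "joint_vel": joint speeds; "joint_torque": joint torques, N m; "ee_pos": TCP position; "eef_rot": TCP orientation; "ft_force": force on the tool from outside, world axes, zero at the start; "torque": the same for the moment, N m; "width": finger opening in m; "grip_force": force on a finger pad.
Only numpy, scipy, OpenCV 4.12 (cv2) and the standard library are available. Lean on these libraries where they do the work, as an engineer would, in place of code of your own. Each camera call takes 0.05 s, during which the arm holds its last target. There are 200 camera calls.

## Working session

There is one attempt and no reset: what is moved stays moved. The work goes in short steps, Python scripts to look and compute and a tool call to move; the robot and the scene stay as the last step left them, time stands still between calls to the robot, and variables do not carry over. Pictures are saved under pics/ and viewed, at most 10 in all, crops included, and the job is handed in when it is done.

Besides the shell and the picture viewer there is one more tool, called after "Emit:" as name(argument=value, ...), one argument or row to a line, values as JSON. arm_command: Moves the arm, as the interface text tells. Its arguments: {"type":"object","properties":{"moves":{"type":"array"},"fingers":{"type":"number"},"squeeze":{"type":"number"}},"required":["moves"]}

```bash
mkdir -p pics; cat > h.py <<'E'
import numpy as np, cv2
from scipy.spatial.transform import Rotation as R
from bench import r
def cam(n):
    i=r.camera_info(n); a=np.array(i["attitude"],float)
    M=a if a.shape==(3,3) else R.from_quat(a).as_matrix()
    return i,M,np.array(i["origin"])
def ray(i,u,v):
    K=np.array([[i["fx"],0,i["cx"]],[0,i["fy"],i["cy"]],[0,0,1.]])
    p=cv2.undistortPoints(np.array([[[u,v]]],float),K,np.array([i["k1"],0,0,0.]))[0,0]
    return np.array([p[0],-p[1],-1])
def hit(c,u,v,z):
    i,M,o=c; d=M@ray(i,u,v); return o+d*(z-o[2])/d[2]
def proj(c,P):
    i,M,o=c; q=M.T@(np.array(P)-o); x=q[0]/-q[2]; y=-q[1]/-q[2]; s=1+i["k1"]*(x*x+y*y)
    return np.array([i["fx"]*x*s+i["cx"],i["fy"]*y*s+i["cy"]])
def snap(n,f,crop=None,size=None):
    im=r.camera(n)[:,:,::-1]
    if crop: x0,y0,x1,y1=crop; im=im[y0:y1,x0:x1]
    if size: im=cv2.resize(im,size,interpolation=cv2.INTER_CUBIC)
    cv2.imwrite("pics/"+f,im)
E
python3 - <<'E'
from h import *
for n in("scene","top","wrist"): print(n,r.camera_info(n))
snap("scene","s0.png",None,(800,500)); snap("top","t0.png",None,(800,500))
print(r.read_state())
E
```

```text
scene {'fx': 433.7946373459292, 'fy': 433.7946373459292, 'cx': 322.7859475303162, 'cy': 199.81393375476068, 'k1': -0.0902337459997994, 'origin': array([1.19595846, 0.26500736, 1.10026255]), 'attitude': array([0.17873872, 0.26519768, 0.78749294, 0.52685627])}
top {'fx': 367.3547137266292, 'fy': 367.3547137266292, 'cx': 318.9621719073851, 'cy': 200.13798086973878, 'k1': 0.023744821106653543, 'origin': array([ 0.47704726, -0.02551513,  1.22833586]), 'attitude': array([ 0.0150639 , -0.0155444 , -0.70314768,  0.71071428])}
wrist {'fx': 318.0661366656569, 'fy': 318.0661366656569, 'cx': 316.3223589219768, 'cy': 202.69442887480747, 'k1': -0.06148635248709953, 'origin': array([ 0.33201085, -0.5346525 ,  0.38382088]), 'attitude': array([-0.11991981,  0.07724918, -0.53377976,  0.83350523])}
{'time': 0.1, 'joint_positions': array([ 1.11739779,  0.33279155, -0.06466863,  1.46082202,  0.0215807 ,
        1.34986934, -0.08845254]), 'joint_vel': array([-1.22464516e-03, -1.67525848e-03,  5.11608270e-04, -2.51961747e-03,
       -1.25964592e-03,  7.98100625e-05, -1.39636690e-03]), 'joint_torque': array([ 2.33633000e-03, -6.24543858e+01,  2.52267782e-02, -3.90715456e+01,
       -6.13168348e-02,  3.66187992e-02,  7.62075706e-05]), 'ee_pos': array([ 0.26085154, -0.56761045,  0.22186096]), 'eef_rot': array([ 9.76887535e-01,  2.13753097e-01, -1.48848115e-04, -5.79181516e-04]), 'ft_force': array([ 0.39998525, -0.11225336, -0.60904458]), 'torque': array([-0.03152031, -0.00984969,  0.0044503 ]), 'grip_force': 0.0, 'width': 0.08702324721162577}
```

View pics/s0.png

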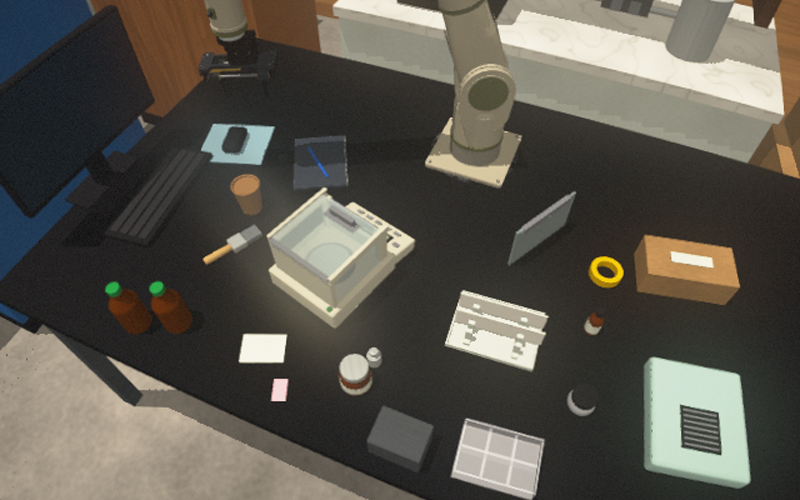

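View pics/t0.png

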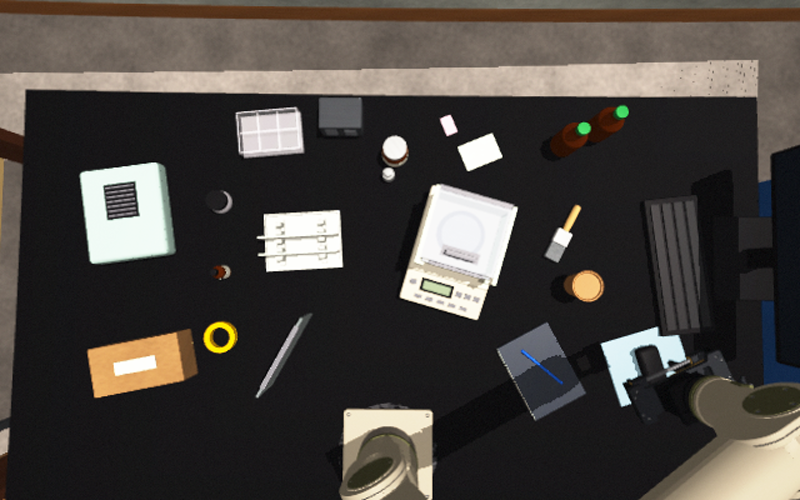

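The pane candidates in the 800-px top view are the balance's front pane at about (455,272) under the cover, the large grey pane standing at (285,355), and the small white plates in the rack at (300,235) and (300,255). By the description I choose the one in the balance's grooves. One close crop will check that and give the corners.

```bash
python3 - <<'E'
from h import *
im=r.camera("top")[:,:,::-1]
a=cv2.resize(im[140:265,310:430],None,fx=4.8,fy=4.8,interpolation=cv2.INTER_CUBIC)
cv2.imwrite("pics/c1.png",a)
b=cv2.resize(im[160:225,195:285],None,fx=8,fy=8,interpolation=cv2.INTER_CUBIC)
cv2.imwrite("pics/c2.png",b)
E
```

```text
(no output)
```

View pics/c1.png

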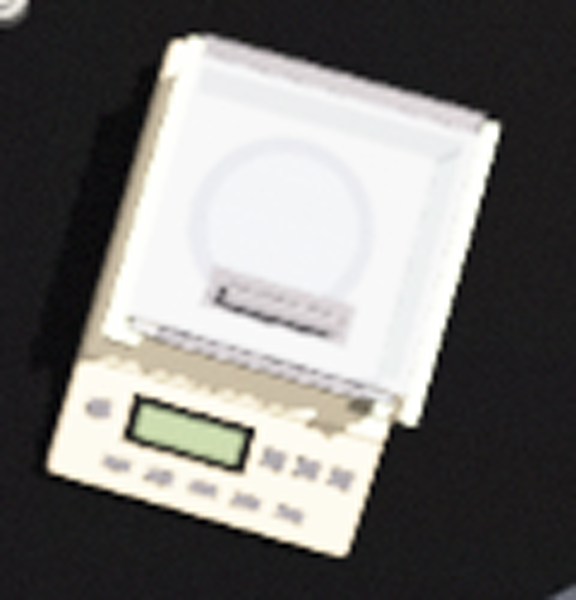

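View pics/c2.png

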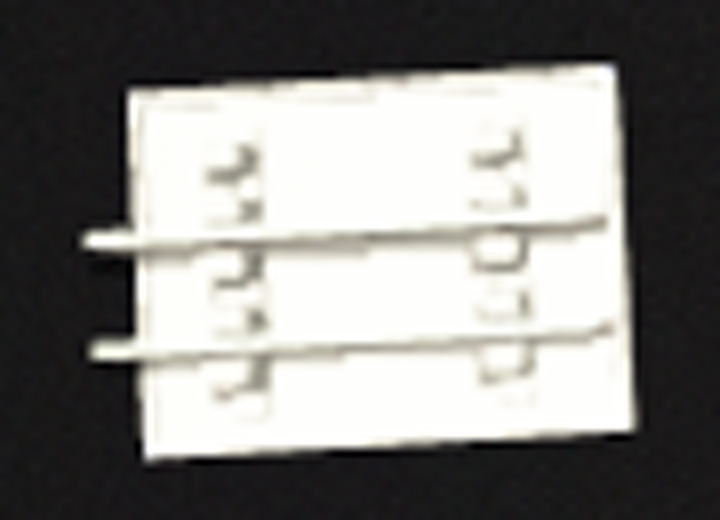

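```bash
python3 - <<'E'
from h import *
c=cam("top")
C=[hit(c,195+u/8,160+v/8,0.012) for u,v in((130,90),(615,65),(635,430),(147,458))]
C=np.array(C);print(C.round(4)); ctr=C.mean(0)
for e in (C[0]-C[1],C[3]-C[2],C[0]-C[3],C[1]-C[2]): print(np.linalg.norm(e),np.degrees(np.arctan2(e[1],e[0])))
print("rack",ctr)
B=lambda u,v,z:hit(c,310+u/4.8,140+v/4.8,z)
L=dict(trackFL=(115,340,.179),trackBL=(185,40,.179),trackBR=(492,125,.179),trackFR=(410,422,.179),ridBL=(215,270,.191),ridBR=(355,305,.191),ridFL=(207,300,.191),ridFR=(347,340,.191),railL=(130,322,.164),railR=(400,395,.164),conL=(48,470,.03),conR=(350,555,.03))
P={k:B(*v) for k,v in L.items()}
for k,v in P.items(): print(k,v.round(4))
for a,b in(("trackBL","trackBR"),("trackFL","trackFR"),("ridBL","ridBR"),("ridFL","ridFR"),("railL","railR"),("conL","conR"),("trackFR","trackBR"),("trackFL","trackBL")):
    e=P[a]-P[b]; print(a,b,np.linalg.norm(e),np.degrees(np.arctan2(e[1],e[0])))
E
```

```text
[[0.6218 0.3323 0.012 ]
 [0.6346 0.1316 0.012 ]
 [0.4831 0.1209 0.012 ]
 [0.4695 0.3218 0.012 ]]
0.20106162332111263 93.6373866187713
0.20130798906876401 93.87867061185933
0.15270272548241626 3.9453665172033077
0.15185651105199502 4.03936535142956
rack [0.55224653 0.22663455 0.012     ]
trackFL [ 0.4924 -0.0691  0.179 ]
trackBL [ 0.6725 -0.1094  0.179 ]
trackBR [ 0.6232 -0.293   0.179 ]
trackFR [ 0.4457 -0.2445  0.179 ]
ridBL [ 0.5341 -0.1272  0.191 ]
ridBR [ 0.5143 -0.2096  0.191 ]
ridFL [ 0.5163 -0.1226  0.191 ]
ridFR [ 0.4937 -0.205   0.191 ]
railL [ 0.5036 -0.0787  0.164 ]
railR [ 0.4614 -0.2416  0.164 ]
conL [ 0.4061 -0.0307  0.03  ]
conR [ 0.3512 -0.2352  0.03  ]
trackBL trackBR 0.1901071049728683 74.97153277111902
trackFL trackFR 0.1814736180520628 75.08298925634551
ridBL ridBR 0.08477113077004556 76.5343478509385
ridFL ridFR 0.08545062618991345 74.63540308424383
railL railR 0.16825784476397485 75.47649441992517
conL conR 0.21170042223576807 74.97324003698516
trackFR trackBR 0.18403499875589796 164.70428666710845
trackFL trackBL 0.18454988369803807 167.38622670206695
```

The top view confirms a draught shield with the cover slightly ajar and the pane's strip under its front edge, crop (130,322)–(400,395). Balance yaw is −15° with the ridge near (0.513,−0.166). The rack is at (0.552,0.227), yaw 3.9°, with plates in −33 and +11, so I'll use slot3 (+33, far side). Moving above the ridge now.

Emit:
arm_command(
  moves=[0, 0, -1, -6.3, 0, 0, -1, -6.3, 0, 0, -1, -6.3, 0, 0, -1, -6.3, 0, 0, -1, -6.3, 0, 0, -1, -6.3, 0, 0, -1, -6.3, 0, 0, -1, -6.2],
  fingers=0,
)

```text
time: 0.82
ee_pos: [0.261, -0.5678, 0.3027]
eef_rot: [0.792, 0.611, 0.0, -0.0]
ft_force: [-1.2, -0.1, -1.0]
width: 0.0414
grip_force: 0.0
```

Emit:
arm_command(
  moves=[3.8, 0.96, 0, 0, 3.8, 0.96, 0, 0, 3.8, 0.96, 0, 0, 3.8, 0.96, 0, 0, 3.8, 0.96, 0, 0, 3.8, 0.96, 0, 0, 3.8, 0.96, 0, 0, 3.8, 0.96, 0, 0, 3.8, 0.96, 0, 0, 3.8, 0.96, 0, 0, 3.8, 0.96, 0, 0, 3.8, 0.96, 0, 0],
)

```text
time: 1.82
ee_pos: [0.4908, -0.1555, 0.3026]
eef_rot: [0.794, 0.609, -0.0, 0.0]
ft_force: [0.7, -0.6, -0.4]
width: 0.0003
grip_force: 0.0
```

```bash
cat >> h.py <<'E'
def shift(target):
    s=r.read_state(); M=R.from_quat(s["eef_rot"]).as_matrix()
    return (M.T@(np.array(target)-s["ee_pos"])*100).round(2), np.degrees(np.arctan2(M[1,1],M[0,1])).round(2)
E
python3 - <<'E'
from h import *
s=r.read_state(); c=cam("wrist")
print(s["time"],s["ee_pos"],R.from_quat(s["eef_rot"]).as_matrix().round(3),s["width"],c[0])
snap("wrist","w1.png",None,(800,500))
E
```

```text
1.8167 [ 0.49083923 -0.15549926  0.30259453] [[ 0.259  0.966  0.   ]
 [ 0.966 -0.259 -0.   ]
 [-0.     0.    -1.   ]] 0.000265447624298482 {'fx': 318.0661366656569, 'fy': 318.0661366656569, 'cx': 316.3223589219768, 'cy': 202.69442887480747, 'k1': -0.06148635248709953, 'origin': array([ 0.51171082, -0.07997747,  0.46464805]), 'attitude': array([-0.14168983,  0.01861822, -0.12911944,  0.9812775 ])}
```

View pics/w1.png

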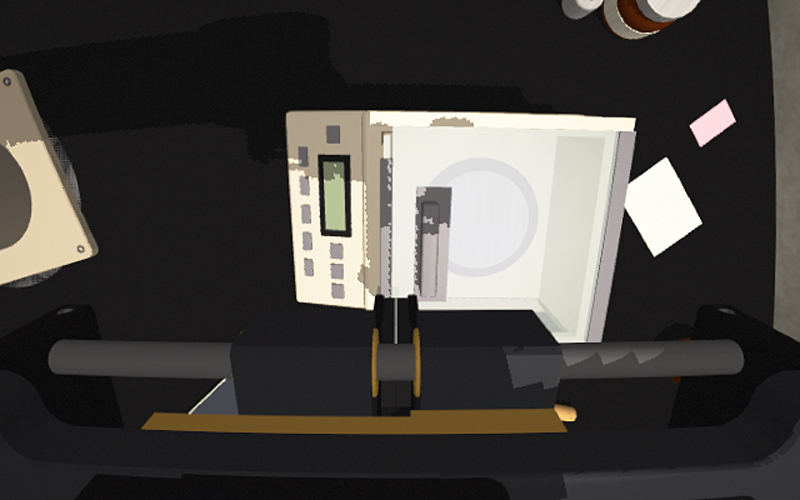

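Wrist view (800 px): ridge bar at (421–440, 200–298), pane strip at x≈380–393 left of the cover's front edge, fingertips at (397,300). Computing positions.

```bash
python3 - <<'E'
from h import *
c=cam("wrist")
ex=np.array([.966,-.259]);ey=np.array([.259,.966])
for n,u,v,z in(("rl",421,200,.191),("rr",440,200,.191),("rl2",421,298,.191),("rr2",440,298,.191),("bl",415,187,.191),("bl2",415,300,.173),("br",452,187,.173),("railL",380,200,.164),("railR",393,200,.164),("railL",380,290,.164),("railR",393,290,.164),("railtop",385,135,.164),("backR",634,130,.160),("trkNL",385,125,.179),("trackfar",635,118,.179)):
    p=hit(c,u/1.25,v/1.25,z); print(n,p.round(4),"bal x,y:",(ex@p[:2]).round(4),(ey@p[:2]).round(4))
t=np.array([.4908,-.1555]);print(ex@t,ey@t)
E
```

```text
rl [ 0.5211 -0.1163  0.191 ] bal x,y: 0.5335 0.0226
rr [ 0.5338 -0.1196  0.191 ] bal x,y: 0.5466 0.0228
rl2 [ 0.5041 -0.1873  0.191 ] bal x,y: 0.5355 -0.0503
rr2 [ 0.5178 -0.1908  0.191 ] bal x,y: 0.5496 -0.0502
bl [ 0.5192 -0.1065  0.191 ] bal x,y: 0.5291 0.0315
bl2 [ 0.4985 -0.1953  0.173 ] bal x,y: 0.5321 -0.0596
br [ 0.5458 -0.1155  0.173 ] bal x,y: 0.5571 0.0297
railL [ 0.4916 -0.1129  0.164 ] bal x,y: 0.5041 0.0183
railR [ 0.5012 -0.1154  0.164 ] bal x,y: 0.514 0.0184
railL [ 0.4726 -0.1835  0.164 ] bal x,y: 0.5041 -0.0549
railR [ 0.4828 -0.1862  0.164 ] bal x,y: 0.5146 -0.0548
railtop [ 0.5075 -0.0677  0.164 ] bal x,y: 0.5078 0.066
backR [ 0.6905 -0.109   0.16  ] bal x,y: 0.6952 0.0735
trkNL [ 0.5095 -0.0615  0.179 ] bal x,y: 0.5081 0.0726
trackfar [ 0.6811 -0.0987  0.179 ] bal x,y: 0.6835 0.0811
0.5143873 -0.023095799999999982
```

```bash
python3 - <<'E'
from h import *
c=cam("wrist");t=cam("top");s_=cam("scene")
print("tcp in wrist800",proj(c,r.read_state()["ee_pos"])*1.25)
print("paper top",np.mean([hit(t,u/1.25,v/1.25,0) for u,v in((495,134),(503,153),(468,170),(458,150))],0))
print("paper wrist",np.mean([hit(c,u/1.25,v/1.25,0) for u,v in((667,157),(703,222),(655,256),(624,203))],0))
print("paper scene",np.mean([hit(s_,u/1.25,v/1.25,0) for u,v in((246,334),(287,335),(283,363),(239,361))],0))
im=r.camera("top")[:,:,::-1]
a=cv2.resize(im[140:265,310:430],None,fx=4.8,fy=4.8,interpolation=cv2.INTER_CUBIC)
im=r.camera("scene")[:,:,::-1]
b=cv2.resize(im[150:260,210:335],None,fx=4.8,fy=4.8,interpolation=cv2.INTER_CUBIC)
cv2.imwrite("pics/d1.png",b)
E
```

```text
tcp in wrist800 [393.99156236 318.91664155]
paper top [ 7.98430021e-01 -2.45244211e-01 -5.55111512e-17]
paper wrist [ 0.80942094 -0.23146795  0.        ]
paper scene [ 0.79870925 -0.23757103  0.        ]
```

View pics/d1.png

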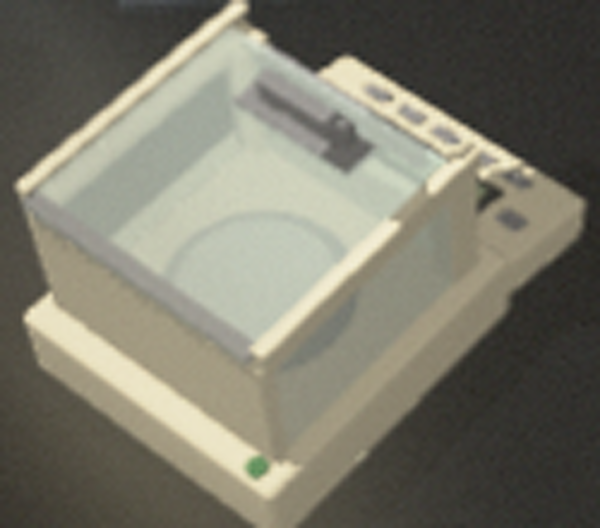

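The three cameras agree to about 1 cm, which is enough here. The strip sits at ξ≈0.509 along the balance's x (TCP is at 0.514), the cover is about 14 mm ajar, and the yaw matches. Next: lower the shut fingers in front of the ridge.

Emit:
arm_command(
  moves=[0, -1.2, 0, 0, 0, 0, 3, 0, 0, 0, 3, 0, 0, 0, 3, 0, 0, 0, 2, 0, 0, 0, 1, 0, 0, 0, 0.2, 0, 0, 0, 0, 0],
)

```text
time: 2.63
ee_pos: [0.4787, -0.1548, 0.1808]
eef_rot: [0.794, 0.608, -0.0, -0.0]
ft_force: [0.8, -0.5, 0.7]
width: 0.0006
grip_force: 0.0
```

Emit:
arm_command(
  moves=[0, 1, 0, 0, 0, 1, 0, 0, 0, 1, 0, 0, 0, 1, 0, 0, 0, 1, 0, 0, 0, 1, 0, 0, 0, 1, 0, 0, 0, 1, 0, 0, 0, 1, 0, 0],
)

```text
time: 3.38
ee_pos: [0.5669, -0.1781, 0.1805]
eef_rot: [0.794, 0.608, -0.0, -0.0]
ft_force: [-1.5, -0.8, 1.0]
width: 0.0003
grip_force: 1.0
```

```bash
python3 - <<'E'
from h import *
s=r.read_state(); print(s["time"],s["ee_pos"],s["ft_force"])
snap("wrist","w2.png",None,(800,500))
E
```

```text
3.3833 [ 0.56692434 -0.17813537  0.18051673] [-1.53147234 -0.79589666  1.02123974]
```

View pics/w2.png

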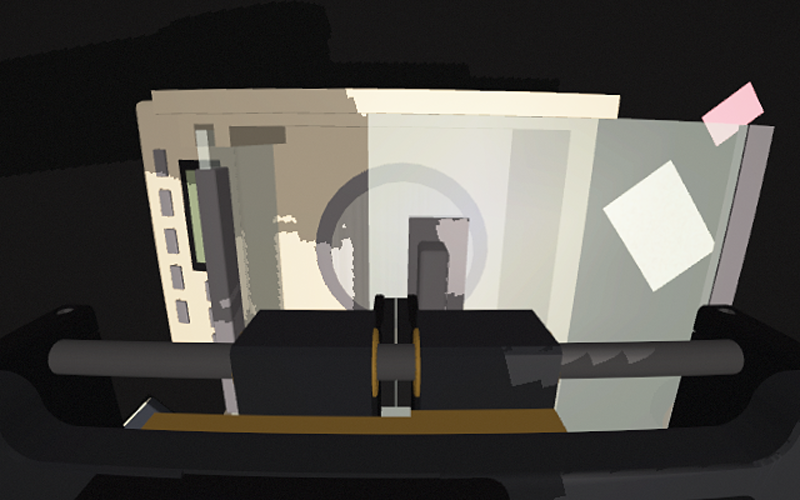

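The cover is sliding: its front edge is at x≈368, the ridge at (418–448, 240–310) against the fingers, and the pane strip is exposed at (197–235,168+). I'll continue to the stop.

Emit:
arm_command(
  moves=[0, 1, 0, 0, 0, 1, 0, 0, 0, 0.3, 0, 0],
)

```text
time: 3.68
ee_pos: [0.5891, -0.1839, 0.1802]
eef_rot: [0.794, 0.609, 0.0, -0.0]
ft_force: [-2.0, -0.7, 0.5]
width: 0.0008
grip_force: 0.8
```

Emit:
arm_command(
  moves=[0, 0.3, 0, 0, 0, 0.2, 0, 0, 0, 0, 0, 0],
)

```text
time: 3.93
ee_pos: [0.5918, -0.1846, 0.1802]
eef_rot: [0.793, 0.609, -0.001, -0.001]
ft_force: [-6.1, -0.0, 1.3]
width: 0.0004
grip_force: 3.0
```

```bash
python3 - <<'E'
from h import *
s=r.read_state(); print(s["time"],s["ee_pos"],s["ft_force"])
c=cam("wrist"); im=r.camera("wrist")[:,:,::-1]; cv2.imwrite("pics/w3.png",cv2.resize(im[60:260,60:460],(800,400),interpolation=cv2.INTER_CUBIC))
E
```

```text
3.9333 [ 0.5917719  -0.18456863  0.18021518] [-6.06908705e+00 -1.80296062e-03  1.32519359e+00]
```

View pics/w3.png

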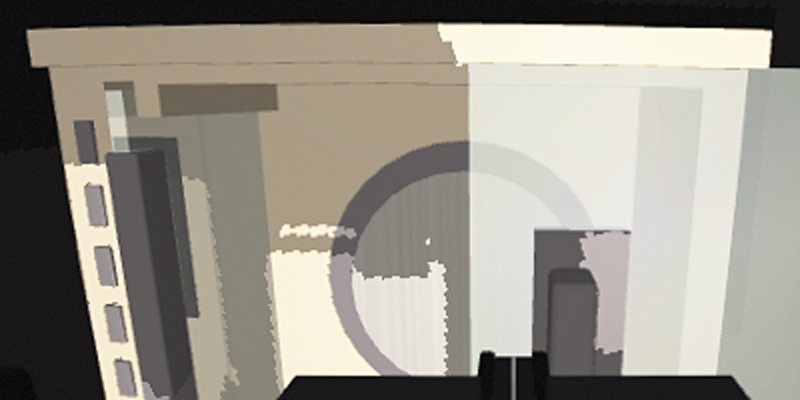

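```bash
python3 - <<'E'
from h import *
c=cam("wrist"); M=R.from_quat(r.read_state()["eef_rot"]).as_matrix()
for n,u,v in(("TL",107,152),("TR",158,150),("L2",137,390),("R2",188,390),("post",117,90)):
    p=hit(c,60+u/2,60+v/2,.164); print(n,p.round(4),(M.T@p)[:2].round(4))
print((M.T@r.read_state()["ee_pos"])[:2],c[2])
ex=np.array([.966,-.259,0]);g=ex*.509+np.array([.259,.966,0])*-.023
for dz in(.164,):
  for e in(-.005,.005):
    for w in (-.065,.065): print(e,w,(proj(c,g+ex*e+np.array([.259,.966,0])*w+[0,0,dz])-60)*2)
E
```

```text
TL [ 0.4981 -0.0921  0.164 ] [0.0401 0.5045]
TR [ 0.5128 -0.0957  0.164 ] [0.0404 0.5197]
L2 [ 0.4755 -0.1625  0.164 ] [-0.0338  0.501 ]
R2 [ 0.4918 -0.1666  0.164 ] [-0.0335  0.5177]
post [ 0.5079 -0.0773  0.164 ] [0.057  0.5102]
[-0.02498303  0.6189483 ] [ 0.61304048 -0.1091721   0.34228374]
-0.005 -0.065 [173.50966453 534.00074418]
-0.005 0.065 [103.02965908 144.95498523]
0.005 -0.065 [201.75913733 534.84539491]
0.005 0.065 [136.607488   144.33069301]
```

Force rose to 6 N with no further travel, so the cover is at its stop. The strip centre is at tool-frame (−0.025, 0.5095), directly in line behind me. I'll back off, rise, go over it, open, lower and grip.

Emit:
arm_command(
  moves=[0, -0.6, 0, 0, 0, 0, -3, 0, 0, 0, -2, 0],
)

```text
time: 4.23
ee_pos: [0.5866, -0.1829, 0.2317]
eef_rot: [0.793, 0.609, 0.0, 0.0]
ft_force: [-0.2, 0.1, 0.6]
width: 0.0002
grip_force: 0.0
```

Emit:
arm_command(
  moves=[0, -3.5, 0, 0, 0, -3.5, 0, 0, 0, -3.5, 0, 0, 0, 0, 0, 0, 0, 0, 0, 0, 0, 0, 0, 0],
  fingers=55,
)

```text
time: 4.73
ee_pos: [0.486, -0.1562, 0.2313]
eef_rot: [0.794, 0.609, 0.0, 0.001]
ft_force: [0.8, -0.4, -0.1]
width: 0.0329
grip_force: 0.0
```

```bash
python3 - <<'E'
from h import *
s=r.read_state(); print(s["time"],s["width"],s["ee_pos"],s["ft_force"],shift([.4857,-.1561,.137]))
im=r.camera("wrist")[:,:,::-1]; cv2.imwrite("pics/w4.png",cv2.resize(im[100:300,200:440],(720,600),interpolation=cv2.INTER_CUBIC))
E
```

```text
4.7333 0.03292798448521204 [ 0.48600814 -0.15621546  0.23125319] [ 0.84444544 -0.42123742 -0.14586595] (array([ 0.01, -0.05,  9.43]), np.float64(-15.03))
```

View pics/w4.png

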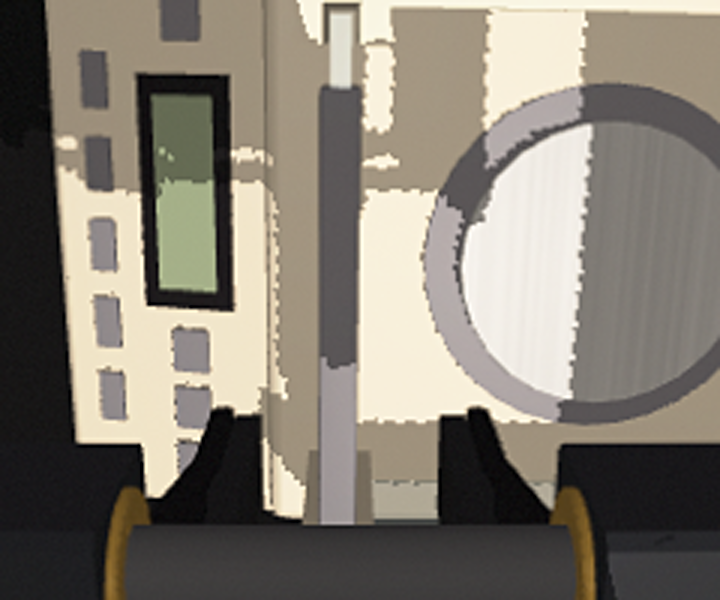

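The strip is at u≈338 between fingers centred at 350, about 2 mm off, and parallel. I'll correct by −0.2 cm, lower and close.

Emit:
arm_command(
  moves=[0, -0.2, 0, 0, 0, 0, 2.5, 0, 0, 0, 2.5, 0, 0, 0, 2.5, 0, 0, 0, 1.3, 0, 0, 0, 0.6, 0, 0, 0, 0, 0],
)

```text
time: 5.37
ee_pos: [0.4834, -0.1552, 0.1352]
eef_rot: [0.793, 0.609, -0.0, -0.001]
ft_force: [0.5, 0.1, 0.8]
width: 0.0483
grip_force: 0.0
```

Emit:
arm_command(
  moves=[0, 0, 0, 0, 0, 0, 0, 0, 0, 0, 0, 0, 0, 0, 0, 0, 0, 0, 0, 0, 0, 0, 0, 0, 0, 0, 0, 0, 0, 0, 0, 0],
  fingers=0,
  squeeze=15,
)

```text
time: 6.03
ee_pos: [0.4838, -0.1556, 0.1368]
eef_rot: [0.793, 0.609, 0.0, 0.0]
ft_force: [-0.3, -0.1, 2.2]
width: 0.0101
grip_force: 15.0
```

Emit:
arm_command(
  moves=[0, 0, -0.5, 0, 0, 0, -1, 0, 0, 0, -1, 0, 0, 0, -1, 0, 0, 0, -1, 0, 0, 0, -1, 0],
  squeeze=25,
)

```text
time: 6.53
ee_pos: [0.4838, -0.1556, 0.193]
eef_rot: [0.793, 0.609, 0.0, 0.0]
ft_force: [0.8, -0.1, -1.7]
width: 0.0097
grip_force: 25.0
```

Emit:
arm_command(
  moves=[0, 0, -1, 0, 0, 0, -1, 0, 0, 0, -1, 0, 0, 0, -1, 0, 0, 0, -1, 0, 0, 0, -1, 0, 0, 0, -1.5, 0, 0, 0, -1.5, 0, 0, 0, -1, 0, 0, 0, 0, 0],
)

```text
time: 7.37
ee_pos: [0.4846, -0.1556, 0.2939]
eef_rot: [0.793, 0.609, 0.001, 0.001]
ft_force: [1.4, -0.2, -2.5]
width: 0.0097
grip_force: 25.0
```

```bash
python3 - <<'E'
from h import *
s=r.read_state(); print(s["time"],s["width"],s["ee_pos"],s["ft_force"],s["torque"])
a=np.radians(3.9); p=np.array([.5522,.2266,0])+.033*np.array([np.cos(a),np.sin(a),0]); print("slot3",p, shift([p[0],p[1],.28]))
im=r.camera("scene")[:,:,::-1]; cv2.imwrite("pics/s1.png",cv2.resize(im[60:320,160:460],(690,598),interpolation=cv2.INTER_CUBIC))
E
```

```text
7.3667 0.009659779190331272 [ 0.48455659 -0.15562334  0.29393642] [ 1.36098573 -0.15551126 -2.48371412] [-0.01108602 -0.09256769 -0.01063352]
slot3 [0.58512358 0.2288445  0.        ] (array([39.74, -0.25,  1.38]), np.float64(-15.02))
```

View pics/s1.png

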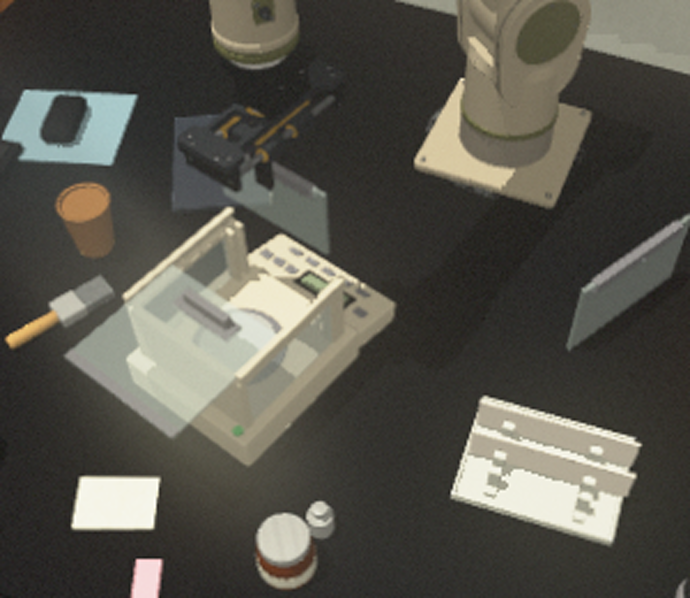

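The pane is held level and clear of the grooves, with the balance otherwise undisturbed. (The picture allowance is used up, so I'll measure the rest in code.) Moving over the rack and turning to its yaw.

Emit:
arm_command(
  moves=[2, 0, 0, 0, 3.8, 0, 0, 0, 3.8, 0, 0, 0, 3.8, 0, 0, 0, 3.8, 0, 0, 0, 3.8, 0, 0, 0, 3.8, 0, 0, 0, 3.8, 0, 0, 0, 3.8, 0, 0, 0, 3.8, 0, 0, 0, 2.5, -0.2, 0, 0, 1, 0, 0, 0],
)

```text
time: 8.42
ee_pos: [0.5833, 0.2333, 0.2898]
eef_rot: [0.792, 0.611, -0.001, -0.002]
ft_force: [-0.3, 0.1, -2.4]
width: 0.0098
grip_force: 25.0
```

Emit:
arm_command(
  moves=[0, 0, 0, -4.8, 0, 0, 0, -4.8, 0, 0, 0, -4.8, 0, 0, 0, -4.5, 0, 0, 2, 0, 0, 0, 2, 0, 0, 0, 2, 0, 0, 0, 2, 0, 0, 0, 2, 0, 0, 0, 0, 0, 0, 0, 0, 0],
)

```text
time: 9.33
ee_pos: [0.5841, 0.2274, 0.1905]
eef_rot: [0.683, 0.73, -0.001, -0.0]
ft_force: [0.3, -0.1, -1.6]
width: 0.01
grip_force: 25.0
```

```bash
python3 - <<'E'
from h import *
s=r.read_state(); print(s["time"],s["width"],s["ee_pos"],s["ft_force"],shift([.5851,.2288,.184]))
c=cam("wrist"); im=r.camera("wrist"); cv2.imwrite("pics/w5.png",im[:,:,::-1])
g=cv2.cvtColor(im,cv2.COLOR_RGB2GRAY).astype(int)
a=np.radians(3.9);ex=np.array([np.cos(a),np.sin(a),0]);ey=np.array([-ex[1],ex[0],0]);o=np.array([.5522,.2266,0])
for y in(.03,.06,.08,.095):
    xs=np.arange(-.10,.101,.0025)
    uv=np.array([proj(c,o+ex*x+ey*y+[0,0,.012]) for x in xs]).round().astype(int)
    ok=[0<=u<640 and 0<=v<400 for u,v in uv]
    print(y,uv[0],uv[-1]); print(" ".join(f"{x*1000:.0f}:{g[v,u]}" for x,(u,v),k in zip(xs,uv,ok) if k and (abs(x)>.06)))
E
```

```text
9.3333 0.009984318427900143 [0.5841279  0.22735316 0.19053845] [ 0.27771973 -0.06911652 -1.58270642] (array([0.14, 0.11, 0.65]), np.float64(3.85))
0.03 [194 155] [380 155]
-100:30 -98:28 -95:29 -92:28 -90:29 -88:28 -85:27 -82:26 -80:28 -77:29 -75:28 -72:13 -70:255 -67:198 -65:253 -62:253 60:254 63:254 65:254 68:254 70:254 73:255 75:240 78:255 80:19 83:27 85:29 88:28 90:28 93:26 95:28 98:27 100:28
0.06 [191 127] [381 126]
-100:19 -98:19 -95:18 -92:17 -90:19 -88:20 -85:17 -82:19 -80:17 -77:18 -75:17 -72:44 -70:191 -67:126 -65:188 -62:184 60:255 63:255 65:211 68:185 70:187 73:186 75:164 78:166 80:12 83:17 85:17 88:21 90:17 93:18 95:18 98:25 100:29
0.08 [189 107] [382 106]
-100:17 -98:16 -95:18 -92:17 -90:18 -88:19 -85:18 -82:20 -80:18 -77:19 -75:18 -72:16 -70:187 -67:167 -65:153 -62:184 60:254 63:254 65:254 68:181 70:187 73:188 75:179 78:193 80:17 83:17 85:18 88:20 90:17 93:21 95:18 98:28 100:29
0.095 [188  92] [383  91]
-100:16 -98:19 -95:18 -92:16 -90:17 -88:20 -85:18 -82:17 -80:18 -77:19 -75:20 -72:11 -70:187 -67:146 -65:182 -62:184 60:255 63:255 65:255 68:248 70:186 73:189 75:165 78:170 80:9 83:19 85:19 88:19 90:17 93:19 95:19 98:25 100:26
```

```bash
python3 - <<'E'
from h import *
a=np.radians(3.9);ex=np.array([np.cos(a),np.sin(a),0]);ey=np.array([-ex[1],ex[0],0]);o=np.array([.5522,.2266,0])
for n in("top","scene","wrist"):
    c=cam(n); im=r.camera(n); g=cv2.cvtColor(im,cv2.COLOR_RGB2GRAY).astype(np.float32)
    def prof(y,xs,z):
        uv=np.array([proj(c,o+ex*x+ey*y+[0,0,z]) for x in xs],np.float32)
        return cv2.remap(g,uv[:,:1].copy(),uv[:,1:].copy(),cv2.INTER_LINEAR).ravel()
    for y in(-.08,-.06,-.03,0,.03,.06,.08,.095):
        hi=np.arange(.06,.095,.0005); lo=np.arange(-.095,-.06,.0005)
        H=prof(y,hi,.012); L=prof(y,lo,.012)
        print(n,y,"hi %.1f (step %.0f) lo %.1f (step %.0f)"%(hi[np.argmin(np.gradient(H))]*1e3,np.ptp(H),lo[np.argmax(np.gradient(L))]*1e3,np.ptp(L)))
c=cam("wrist");s=r.read_state();M=R.from_quat(s["eef_rot"]).as_matrix()
g=cv2.cvtColor(cv2.imread("pics/w5.png"),cv2.COLOR_BGR2GRAY).astype(int)
# strip top (27 mm above TCP) and glass lower edge (71 mm below), ends towards the camera
for n,x,dz in(("strip",.055,.027),("glassTop",.078,.02),("low",.078,-.071)):
    u,v=proj(c,s["ee_pos"]+M@[x,0,-dz]); print(n,u,v); v=int(round(v)); u0=int(round(u))
    if 0<=v<400: print(g[v,u0-22:u0+23])
E
```

```text
top -0.08 hi 79.0 (step 229) lo -74.5 (step 230)
top -0.06 hi 77.5 (step 229) lo -77.0 (step 229)
top -0.03 hi 77.5 (step 229) lo -81.0 (step 56)
top 0 hi 77.0 (step 228) lo -70.0 (step 16)
top 0.03 hi 78.0 (step 112) lo -69.0 (step 5)
top 0.06 hi 73.0 (step 90) lo -95.0 (step 1)
top 0.08 hi 68.0 (step 112) lo -67.0 (step 3)
top 0.095 hi 81.0 (step 69) lo -84.5 (step 6)
scene -0.08 hi 81.0 (step 189) lo -74.0 (step 92)
scene -0.06 hi 83.0 (step 190) lo -74.0 (step 90)
scene -0.03 hi 84.0 (step 191) lo -73.0 (step 19)
scene 0 hi 78.0 (step 186) lo -93.5 (step 16)
scene 0.03 hi 77.0 (step 187) lo -68.0 (step 18)
scene 0.06 hi 83.0 (step 141) lo -73.5 (step 60)
scene 0.08 hi 74.5 (step 192) lo -72.0 (step 59)
scene 0.095 hi 85.0 (step 193) lo -72.0 (step 71)
wrist -0.08 hi 72.0 (step 244) lo -68.5 (step 8)
wrist -0.06 hi 78.5 (step 231) lo -72.0 (step 234)
wrist -0.03 hi 78.5 (step 231) lo -72.5 (step 233)
wrist 0 hi 78.5 (step 231) lo -72.0 (step 239)
wrist 0.03 hi 78.5 (step 232) lo -72.0 (step 234)
wrist 0.06 hi 78.5 (step 184) lo -71.5 (step 184)
wrist 0.08 hi 79.0 (step 243) lo -71.5 (step 188)
wrist 0.095 hi 78.5 (step 239) lo -71.5 (step 185)
strip 314.39339077902525 165.2881981625025
[255 255 180 198 201 202 201 179 123 134 176 188 184 147  91 103 107 106
 106 107 108 106 107 108 108 107 107 108 107 108 106 107 106 108 105  90
 169 255 255 254 254 254 254 254 254]
glassTop 314.4484210870455 109.7129806996496
[185 184 200 204 204 204 185 123 128 161 190 186 187 186 186 186 185 185
 190 230 246 245 244 244 244 244 245 245 245 246 245 232 183 186 186 184
 182 182 181 180 178 226 255 254 254]
low 315.24293353214455 109.64637388050947
[184 200 204 204 204 185 123 128 161 190 186 187 186 186 186 185 185 190
 230 246 245 244 244 244 244 245 245 245 246 245 232 183 186 186 184 182
 182 181 180 178 226 255 254 254 254]
```

Wrist, top and scene edge fits put the rack about 1.5 mm further along its x, after allowing for the wrist camera's own bias seen on the held strip. I'll shift +0.25 cm in y and lower to just above the teeth.

Emit:
arm_command(
  moves=[0.1, 0.25, 0, 0, 0, 0, 2, 0, 0, 0, 2, 0, 0, 0, 1.5, 0, 0, 0, 0.8, 0, 0, 0, 0, 0, 0, 0, 0, 0],
)

```text
time: 10.12
ee_pos: [0.5873, 0.2299, 0.1292]
eef_rot: [0.683, 0.731, 0.0, 0.0]
ft_force: [-0.7, -0.1, -1.7]
width: 0.0098
grip_force: 25.0
```

Emit:
arm_command(
  moves=[0, 0, 0.4, 0, 0, 0, 0.4, 0, 0, 0, 0.4, 0, 0, 0, 0, 0],
)

```text
time: 10.45
ee_pos: [0.5868, 0.2294, 0.1159]
eef_rot: [0.683, 0.731, -0.0, -0.0]
ft_force: [0.3, 0.2, -1.6]
width: 0.0096
grip_force: 25.0
```

```bash
python3 - <<'E'
from h import *
s=r.read_state(); print(s["time"],s["ee_pos"],s["ft_force"],s["torque"],s["width"],shift([.5866,.2289,.085]))
E
```

```text
10.45 [0.58681956 0.22937446 0.11590007] [ 0.31241824  0.18990015 -1.55833854] [-0.01036982 -0.0984961   0.01236889] 0.009573073262395976 (array([-0.04, -0.02,  3.09]), np.float64(3.88))
```

Emit:
arm_command(
  moves=[0, 0, 0.4, 0, 0, 0, 0.4, 0, 0, 0, 0.3, 0, 0, 0, 0, 0],
)

```text
time: 10.78
ee_pos: [0.5867, 0.2293, 0.1046]
eef_rot: [0.683, 0.731, -0.001, -0.0]
ft_force: [-0.1, -0.3, -1.5]
width: 0.0096
grip_force: 25.0
```

Emit:
arm_command(
  moves=[0, 0, 0.4, 0, 0, 0, 0.4, 0, 0, 0, 0.4, 0, 0, 0, 0.3, 0, 0, 0, 0, 0],
)

```text
time: 11.2
ee_pos: [0.5867, 0.2294, 0.0896]
eef_rot: [0.683, 0.731, -0.001, -0.0]
ft_force: [0.2, -0.3, -1.4]
width: 0.0096
grip_force: 25.0
```

Emit:
arm_command(
  moves=[0, 0, 0.2, 0, 0, 0, 0.2, 0, 0, 0, 0, 0],
)

```text
time: 11.45
ee_pos: [0.5869, 0.2295, 0.0862]
eef_rot: [0.683, 0.731, -0.0, -0.0]
ft_force: [-1.0, -0.2, -2.5]
width: 0.0099
grip_force: 25.0
```

Emit:
arm_command(
  moves=[0, 0, 0.1, 0, 0, 0, 0.1, 0, 0, 0, 0, 0, 0, 0, 0, 0],
)

```text
time: 11.78
ee_pos: [0.5873, 0.2297, 0.0849]
eef_rot: [0.683, 0.731, 0.0, 0.0]
ft_force: [0.3, -0.0, 0.5]
width: 0.0094
grip_force: 25.0
```

The force swung by +2 N at the expected height, so the pane stands on the slot bottom. Release and rise.

Emit:
arm_command(
  moves=[0, 0, 0, 0, 0, 0, 0, 0, 0, 0, 0, 0, 0, 0, 0, 0, 0, 0, 0, 0, 0, 0, 0, 0, 0, 0, 0, 0, 0, 0, 0, 0],
  fingers=50,
)

```text
time: 12.45
ee_pos: [0.587, 0.2296, 0.0845]
eef_rot: [0.683, 0.731, -0.0, 0.0]
ft_force: [-0.3, -0.8, 0.4]
width: 0.0427
grip_force: 0.0
```

Emit:
arm_command(
  moves=[0, 0, -0.5, 0, 0, 0, -1, 0, 0, 0, -2, 0, 0, 0, -3, 0, 0, 0, -3, 0, 0, 0, -3, 0, 0, 0, -3, 0, 0, 0, 0, 0, 0, 0, 0, 0, 0, 0, 0, 0],
)

```text
time: 13.28
ee_pos: [0.5869, 0.2295, 0.2397]
eef_rot: [0.683, 0.731, 0.0, 0.0]
ft_force: [-0.6, -0.8, 0.2]
width: 0.0433
grip_force: 0.0
```

```bash
python3 - <<'E'
from h import *
s=r.read_state(); print(s["time"],s["ee_pos"],s["ft_force"],s["width"])
c=cam("wrist"); g=cv2.cvtColor(r.camera("wrist"),cv2.COLOR_RGB2GRAY).astype(int)
a=np.radians(3.9);ex=np.array([np.cos(a),np.sin(a),0]);ey=np.array([-ex[1],ex[0],0]);p=np.array([.587,.2297,.112])
for y in(.04,.055):
    u,v=proj(c,p+ey*y).round().astype(int); u1,_=proj(c,p+ey*y+ex*.005); print(u,v,u1,g[v,u-24:u+25])
E
```

```text
13.2833 [0.58691493 0.22954577 0.23968113] [-0.58396244 -0.83498233  0.20914188] 0.04332548639032129
316 153 321.053878318049 [255 255 200 255 255 255 255 130 169 254 255 255 255 183 186 188 189 189
 187 145 102 107 108 107 106 107 107 106 105 111 206 255 255 254 254 254
 254 254 254 254 254 254 254 254 254 254 254 254 254]
316 136 321.12590594336 [255 255 186 201 201 201 178 126 175 255 255 255 252 184 187 187 189 190
 187 147 103 109 109 121 182 202 200 203 194  95 178 255 255 255 255 255
 253 254 254 254 254 254 254 254 253 253 255 254 254]
```

The strip shows exactly at the released position, 10 px wide as expected, so the pane is upright in its slot. Handing in.

```bash
python3 -c "
from bench import r
print(r.close_job())"
```

```text
the job is handed in; nothing more can be done
None
```

The cover is slid fully back, and the pane stands released and upright on the bottom of the free slot at x = +33 mm in the rack. I handed the job in at about 13 s; no verdict came back. My last checks were force readings and the wrist camera, because the picture allowance was used up before the placing.

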